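# Shut the propped lid of the cutter chest softly

### The arm

A 6-joint arm with a two-finger parallel gripper is mounted at the origin on the work surface. World frame = base frame: x ahead of the robot, y to its left, z up, the work surface at z = 0. Lengths are in m, angles in rad, forces in N, time in s.
With the tool pointing down it reaches from about 0.35 to 0.975 m from the base axis. Payload 4.9 kg.
Tool frame: the origin (TCP) lies on the mounting face of the last link; the fingertips stand 173 mm ahead of it and the grasp point (between the pads) lies 155 mm ahead of it; z points along the fingers, y is the direction in which the jaws open and shut (so a half turn about z gives the same grasp; the last joint's range is limited). The gripper opens to 85 mm and grips with 20 to 120 N. Pads are 22 mm wide; open, the fingers measure 114 mm over their backs; the gripper's body (76 mm by 85 mm) begins 54 mm behind the grasp point. The pads swing forward as they close: fully open they stand 13 mm farther back than shut.
Start: joints at [-1.378, 0.053, 1.613, -0, 1.476, -0.119], TCP at [0.192, -0.595, 0.405] pointing down, gripper open.
Joint ranges: [-3.01, 3.01], [-1.01, 2.22], [0.06, 2.58], [-1.02, 4.17], [0.09, 2.62], [-3.14, 3.14]. Speed limits (rad/s): [2.57, 2.57, 3.14, 3.14, 3.14, 3.14].

### API

Orientations are given as a unit quaternion [w, x, y, z].
In Python, from plant import manip gives the robot as it stands.
- The arm moves only by the tool play_rows, never from a script. Its argument "increments" is a list of rows, each an object with "offset": the shift along the tool's x, y, z in mm, a list of three; "twist": the turn about the tool's z in rad; "grip": the opening, from 0 (shut) to 1 (fully open). In form: [{"offset": [dx, dy, dz], "twist": twist, "grip": grip}, ...]. A call has 1 to 5 rows; each row is the pose to reach, as a shift and turn from the pose commanded when the call began, along the tool's axes at that moment; what a row does not reach only later rows make up. A row lasts 1/12 s, in which the tool goes at most 41.7 mm and 7.16 degrees, less where a joint would pass 70% of its speed; a pose out of reach is approached as far as the arm can. A call with a gripper value outside its range is refused whole. The fingers move at their own pace and stop on an object; the grip force is fixed at half the most. Time passes only in rows, so rows that repeat a pose let the fingers close. It gives the time, the measured TCP pose, the force and the opening at its end, in the units of the state.
- manip.state(): the state, without advancing time (a new reading comes with each control period).
- manip.grab_frame(name): name is "scene" or "side" or "wrist"; returns the picture (384x512x3 uint8, blue, green, red); there is no depth.
- manip.get_calibration(name): a dict with "fx", "fy", "cx", "cy" (pixels), "k1" (the pictures are not rectified: a ray, as slopes to the right and down, at radius r is drawn at 1 + k1 r^2 times it, then the intrinsics apply), "T" (4x4, takes a point from camera to world coordinates). Camera axes: x right, y down, z forward; pixel columns grow to the right and rows downward; lengths in m; the calibration is good to about 2 mm. A picture is of the moment at which its call begins: read the wrist's pose just before it. get_calibration takes no time and is no camera call; for the wrist camera it gives the pose at the moment of the call.
- manip.job_done(): hands the job in, once; it reports no verdict.
Trained networks look in the newest picture that a camera, given by its name, has taken for a name from the list of things; names that differ only in an ending like _2 or _b are one class to them, and where a whole thing is asked for, a point or a joint stands for the part that bears it (a point fixed in the world has none). Each returns a list of dicts, best first, with "p" (0 to 1); they miss things now and then, are a little off and sometimes report something else, mostly with a low value. They report only what shows in the picture. A call takes as long as a camera call.
- manip.boxes_of(query, camera): "xyz" ([x, y, z] in m, in the coordinates of the camera as it stood for that picture, good to about 4 mm: the middle of the surface that is visible of it).
- manip.tip_of(query, camera): "xyz" ([x, y, z] in m, in the coordinates of the camera as it stood for that picture, good to about 4 mm: a listed point, or the origin of a listed thing).
The state is a dict: "time": time; "joint_pos": joint angles; "joint_vel": joint speeds; "joint_efforts": joint torques, N m; "tool_pos": TCP position; "tool_rot": TCP orientation; "contact_force": force on the tool from outside, world axes, zero at the start; "ft_torque": the same for the moment, N m; "gripper_width": opening from 0.0 (shut) to 1.0 (fully open).
Only numpy, scipy, OpenCV 4.12 (cv2) and the standard library are available. Lean on these libraries where they do the work, as an engineer would, in place of code of your own. Each camera call takes 0.05 s, during which the arm holds its last target. There are 200 camera calls.

### The job

The lid of the plywood cutter chest stands open on its steel prop and will drop as soon as the prop goes. With a finger, push the prop over towards the middle of the chest so that it lies down along the inside of the front wall, catch the dropping lid at once on the back of a finger, and lower it by its overhanging front lip until it is fully shut, without letting it bump down on the box. Only push and carry the weight on the outside of the fingers: pinch nothing, do not raise the lid further open, and leave everything else on the table where it is.

Things in the scene. Friction and masses are not known exactly. Their poses are not given: they have to be found in the camera images.
- chest: Fixed birch-plywood box for router cutters, 170 deep (x) x 340 wide (y) x 100 high mm, 9 mm walls, open on top, with a rack of cutters inside that stays below 80 mm. Origin: centre of its underside, on the table. Its -x side is the front (faces the robot, turned 30 to 60 degrees to the robot's left), +y along its width, z up. The lid's hinge axis runs along y at x = +85, z = 100 mm. The prop's pivot is at x = -70, y = +80, z = 88 mm, just inside the front wall.
- lid (a joint): Angle of the lid, rad: 0 = shut flat on the rim, 0.95 = resting on the prop as at the start, upper stop 1.5. Nearly free hinge: without support the lid falls shut in about a quarter of a second.
- lid_panel: The lid: a flat plywood panel 198 (front to hinge) x 356 wide x 12 mm thick, about 0.5 kg (0.35 to 0.75 kg). Origin: middle of its hinge edge, on its underside; its -x axis points along the panel to the front lip, z is its upper face's normal. Shut, its underside lies on the rim at 100 mm and its front lip juts out 28 mm in front of the box over the whole width.
- lid_lip (a point): Middle of the lid's front edge, on the underside, 198 mm from the hinge axis.
- prop (a joint): Angle of the prop, rad: 0 = standing against its stop under the lid, leaning 0.07 rad outwards to the chest's +y end; grows as it swings towards the chest's -y; 1.64 = lying flat along y just inside the front wall, below the rim, foot towards -y. The lid's weight holds it against the stop; a sideways push of 1 to 3 N near its foot, over about 40 mm, takes it past upright, then it folds down by itself under the lid's weight.
- prop_foot (a point): Centre of the prop's round rubber foot (12 mm across) on which the lid's underside rests, 170 mm from the hinge axis. The prop is a straight steel rod, 8 mm thick and 155 mm from pivot to foot; standing, it leans from its pivot 0.34 rad back towards the hinge, and it swings in that tilted plane. Its foot slides along the lid's underside towards -y of the chest.
- glue: Bystander: yellow glue bottle, 62 mm across, 190 mm high, upright beyond the chest's -y end. Origin: centre of its underside.
- tape: Bystander: roll of blue tape lying flat, 104 mm across, 24 mm high, beyond the chest's +y end. Origin: centre of its underside.
- spanner: Bystander: steel collet spanner 170 mm long, lying low in front of the chest. Origin: centre of its underside.
- can: Bystander: finish tin, 100 mm across, 120 mm high, to the robot's left of the chest. Origin: centre of its underside.
- jar: Bystander: amber dye jar, 68 mm across, 85 mm high, to the robot's left of the chest. Origin: centre of its underside.
- swatches: Bystander: block of three dyed sample tiles, 80 x 80 x 21 mm, to the robot's left of the chest. Origin: centre of its underside.

How it is judged:
On the way:
1. the prop is down and the lid, still at least 0.4 rad open, rests on the fingers (value of joint prop above 1 rad and value of joint lid above 0.4 rad and contact force between the fingers and lid_panel above 0.4 N), for 0.2 s.
At the end, for the whole second after the job is handed in: The lid is shut (under 0.025 rad) and at rest, the prop lies down inside the front wall (over 1.5 rad), and no bystander has moved more than 20 mm (value of joint lid below 0.025 rad and velocity of joint lid between -0.05 and 0.05 rad/s and value of joint prop above 1.5 rad and not (distance of any of glue, tape, spanner, can, jar, swatches from where it was at the start of the episode above 0.02 m)); the robot touches nothing.
It fails at once if the lid bumps down: faster than 1.2 rad/s (about 0.24 m/s at its lip) within 0.08 rad of shut (value of joint lid below 0.08 rad and velocity of joint lid below -1.2 rad/s).
It fails at once if the lid is raised further open, past 1.10 rad (value of joint lid above 1.1 rad).
It fails at once if the lid is pinched or forced: over 20 N between fingers and lid (contact force between the fingers and lid_panel above 20 N).
It fails at once if the chest or its prop is gripped or forced: over 25 N between fingers and the chest with its parts (contact force between the fingers and chest above 25 N).
It fails at once if a bystander is moved more than 20 mm (distance of any of glue, tape, spanner, can, jar, swatches from where it was at the start of the episode above 0.02 m).
It also fails if it takes over 48 s, if anything falls off the work surface, if the arm or the gripper's body presses on something with over 40 N, if the wrist force passes 120 N, or if a joint passes its speed limit or range.

## Working session

There is one attempt and no reset: what is moved stays moved. The work goes in short steps, Python scripts to look and compute and a tool call to move; the robot and the scene stay as the last step left them, time stands still between calls to the robot, and variables do not carry over. Pictures are saved under pics/ and viewed, about 8 in all and at most 12, crops included, and the job is handed in when it is done.

Besides the shell and the picture viewer there is one more tool, called after "Request:" as a command line: name --argument value ..., lists and objects as JSON in quotes. play_rows: Moves the arm, as the interface text tells. Its arguments: {"type":"object","properties":{"increments":{"type":"array"}},"required":["increments"]}

```bash
mkdir -p pics; ls
cat > h.py <<'E'
import numpy as np, cv2
from plant import manip
from scipy.spatial.transform import Rotation as R
def tw(p,T): return (T@np.r_[p,1])[:3]
E
python3 - <<'E'
from h import *
s=manip.state(); print(s['time'],s['tool_pos'],s['tool_rot'])
for c in ['scene','side']:
    im=manip.grab_frame(c); cv2.imwrite(f'pics/{c}0.png',im)
    T=np.array(manip.get_calibration(c)['T']); print(c,T.round(3).tolist())
    for q in ['chest','lid_panel','lid_lip','prop_foot','prop','glue','tape','spanner','can','jar','swatches']:
        r=manip.tip_of(q,c)
        print(q,[(round(d['p'],2),tw(d['xyz'],T).round(3).tolist()) for d in r[:2]])
E
```

```text
pics
0.0 [ 0.19166576 -0.59460247  0.40346514] [-1.01934958e-03  9.87872507e-01  1.55263869e-01 -3.98971525e-05]
scene [[-0.489, 0.6, -0.633, 1.282], [0.872, 0.326, -0.364, 0.513], [-0.012, -0.73, -0.683, 0.948], [0.0, 0.0, 0.0, 1.0]]
chest [(0.86, [0.554, -0.074, -0.001])]
lid_panel [(0.73, [0.562, -0.165, 0.102])]
lid_lip [(0.56, [0.55, -0.05, 0.263])]
prop_foot [(0.7, [0.639, -0.049, 0.24])]Traceback (most recent call last):
  File "<stdin>", line 7, in <module>
ValueError: it knows: can, chest, glue, jar, lid_lip, lid_panel, prop_foot, spanner, swatches, tape
```

Run:
```python
from h import *
for c in ['scene','side']:
    im=manip.grab_frame(c); cv2.imwrite(f'pics/{c}0.png',im)
    T=np.array(manip.get_calibration(c)['T']); print(c,T.round(3).tolist())
    for q in ['chest','lid_panel','lid_lip','prop_foot','glue','tape','spanner','can','jar','swatches']:
        r=manip.tip_of(q,c)
        print(q,[(round(d['p'],2),tw(d['xyz'],T).round(3).tolist()) for d in r[:2]])
cv2.imwrite('pics/both.png',np.vstack([cv2.imread('pics/scene0.png'),cv2.imread('pics/side0.png')])[:, :] if 0 else cv2.resize(np.hstack([cv2.imread('pics/scene0.png'),cv2.imread('pics/side0.png')]),(800,300)))
print(manip.state()['time'])
```

```text
scene [[-0.489, 0.6, -0.633, 1.282], [0.872, 0.326, -0.364, 0.513], [-0.012, -0.73, -0.683, 0.948], [0.0, 0.0, 0.0, 1.0]]
chest [(0.81, [0.554, -0.079, 0.0])]
lid_panel [(0.66, [0.564, -0.166, 0.102]), (0.21, [0.48, 0.112, 0.003])]
lid_lip [(0.71, [0.551, -0.047, 0.261]), (0.18, [0.554, -0.078, 0.002])]
prop_foot [(0.62, [0.642, -0.049, 0.237]), (0.34, [0.781, 0.097, 0.006])]
glue [(0.72, [0.344, -0.279, -0.002])]
tape [(0.81, [0.782, 0.098, 0.002])]
spanner [(0.85, [0.48, 0.109, 0.001])]
can [(0.72, [0.783, 0.097, 0.002]), (0.56, [0.668, 0.444, 0.0])]
jar [(0.9, [0.359, 0.463, -0.001])]
swatches [(0.88, [0.498, 0.469, 0.002])]
side [[0.112, 0.744, -0.659, 1.431], [0.994, -0.082, 0.076, 0.005], [0.002, -0.663, -0.748, 1.157], [0.0, 0.0, 0.0, 1.0]]
chest [(0.67, [0.557, -0.075, -0.0])]
lid_panel [(0.8, [0.568, -0.161, 0.097])]
lid_lip [(0.91, [0.552, -0.046, 0.264])]
prop_foot [(0.66, [0.343, -0.275, -0.0]), (0.61, [0.641, -0.042, 0.232])]
glue [(0.69, [0.341, -0.274, -0.002])]
tape [(0.37, [0.668, 0.445, -0.001])]
spanner [(0.66, [0.483, 0.11, -0.002])]
can [(0.85, [0.67, 0.443, -0.0])]
jar [(0.78, [0.357, 0.465, -0.001]), (0.61, [0.781, 0.093, 0.0])]
swatches [(0.83, [0.501, 0.473, -0.001])]
1.35
```

View pics/scene0.png

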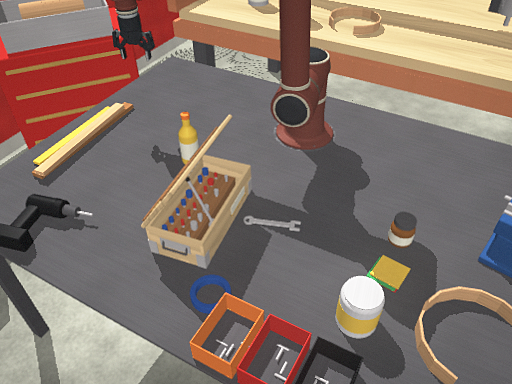

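View pics/side0.png

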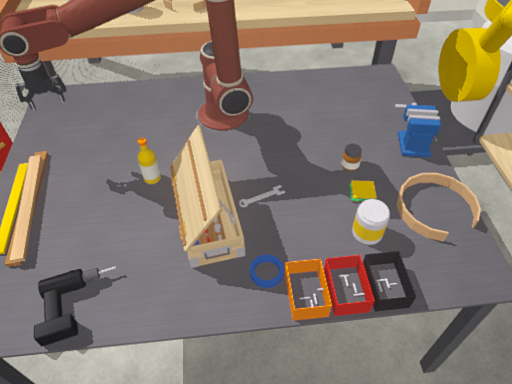

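```bash
cat >> h.py <<'E'
from scipy.optimize import least_squares
def proj(P,c):
    k=manip.get_calibration(c); q=np.linalg.inv(np.array(k['T']))@np.r_[P,1]
    u=q[:2]/q[2]; u=u*(1+k['k1']*(u@u)); return np.array([k['fx']*u[0]+k['cx'],k['fy']*u[1]+k['cy']])
def C2W(p,pose):
    x,y,a=pose; c,s=np.cos(a),np.sin(a)
    return np.array([x+c*p[0]-s*p[1],y+s*p[0]+c*p[1],p[2]])
def lidp(th,r=.198,y=0): return np.array([.085-r*np.cos(th),y,.1+r*np.sin(th)])
E
python3 - <<'E'
from h import *
m=[((0,0,0),[(.554,-.0765,0),(.557,-.075,0)]),((.085,0,.1),[(.563,-.1655,.1),(.568,-.161,.1)]),
(lidp(.95),[(.5505,-.0485,.262),(.552,-.046,.264)]),((lidp(.95,.17,.0)+[0,.091,0]),[(.640,-.049,.238),(.641,-.042,.235)])]
f=lambda p:np.concatenate([C2W(a,p)[:2]-b[:2] for a,l in m for b in map(np.array,l)])
r=least_squares(f,[.555,-.076,-1.4+1.57]); 
for a0 in [0.15]:
    pass
best=min((least_squares(f,[.555,-.076,a]) for a in [-2,-1,0,1,2]),key=lambda r:r.cost)
print(best.x,best.fun.round(4))
p=best.x
ims=[]
for c in ['scene','side']:
    im=cv2.imread(f'pics/{c}0.png'); S=4
    im=cv2.resize(im,None,fx=S,fy=S,interpolation=cv2.INTER_CUBIC)
    X,Y=.085,.17
    def L(a,b,col):
        A,B=[tuple((proj(C2W(q,p),c)*S+S/2).astype(int)) for q in(a,b)]; cv2.line(im,A,B,col,1)
    for z in(0,.1):
        q=[(-X,-Y,z),(-X,Y,z),(X,Y,z),(X,-Y,z)]
        for i in range(4): L(q[i],q[(i+1)%4],(0,255,0))
    a,b=lidp(.95,.198,-.178),lidp(.95,.198,.178); L(a,b,(255,0,255));L(b,(X,.178,.1),(255,0,255))
    L((-.07,.08,.088),lidp(.95,.17,.091),(255,255,0))
    u=(proj(C2W((0,0,.1),p),c)*S).astype(int); ims.append(im[u[1]-300:u[1]+300,u[0]-200:u[0]+200])
cv2.imwrite('pics/ov.png',np.hstack(ims))
E
```

```text
[ 0.55409678 -0.07645999 -1.41069545] [ 0.0001  0.     -0.0029 -0.0015  0.0046  0.0051 -0.0004  0.0006 -0.0012
  0.0018 -0.0027 -0.0007  0.0017  0.0008  0.0007 -0.0062]
```

View pics/ov.png

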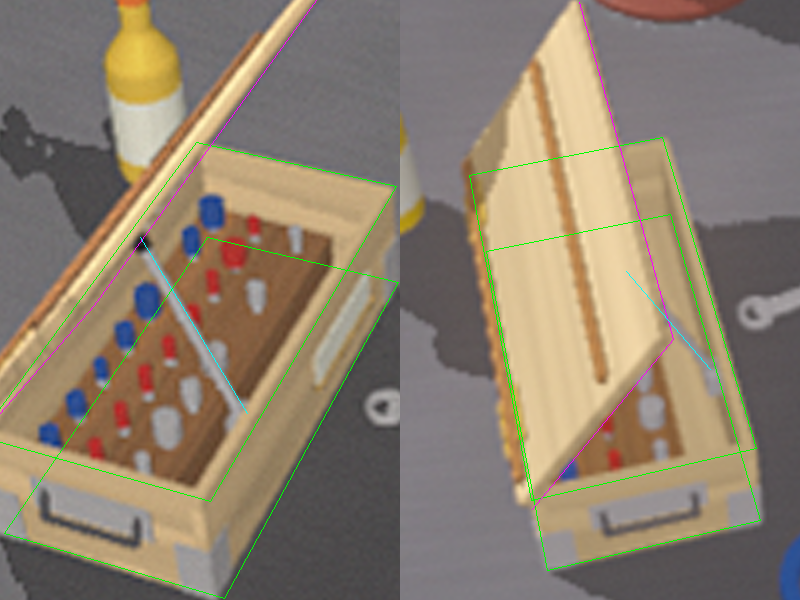

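Request:
play_rows --increments '[{"offset": [15,-15,-30],"twist": 0.08,"grip": 1},{"offset": [35,-35,-55],"twist": 0.152,"grip": 1},{"offset": [60,-60,-75],"twist": 0.152,"grip": 1},{"offset": [85,-85,-85],"twist": 0.152,"grip": 1},{"offset": [110,-110,-85],"twist": 0.152,"grip": 1}]'

```text
time: 1.77
tool_pos: [0.2631, -0.4553, 0.4938]
tool_rot: [0.003, 0.997, 0.079, 0.001]
contact_force: [-0.1, 0.0, 0.5]
gripper_width: 1.001
```

Request:
play_rows --increments '[{"offset": [27,-27,0],"twist": 0,"grip": 1},{"offset": [54,-54,0],"twist": 0,"grip": 1},{"offset": [81,-81,0],"twist": 0,"grip": 1},{"offset": [108,-108,0],"twist": 0,"grip": 1},{"offset": [135,-135,0],"twist": 0,"grip": 1}]'

```text
time: 2.18
tool_pos: [0.375, -0.2999, 0.49]
tool_rot: [0.0, 0.997, 0.08, 0.0]
contact_force: [0.4, -0.5, 0.6]
gripper_width: 0.998
```

Request:
play_rows --increments '[{"offset": [27,-27,0],"twist": 0,"grip": 1},{"offset": [54,-54,0],"twist": 0,"grip": 1},{"offset": [81,-81,0],"twist": 0,"grip": 1},{"offset": [108,-108,0],"twist": 0,"grip": 1},{"offset": [135,-135,0],"twist": 0,"grip": 1}]'

```text
time: 2.6
tool_pos: [0.4869, -0.145, 0.49]
tool_rot: [0.0, 0.997, 0.08, 0.0]
contact_force: [0.3, -0.7, 0.3]
gripper_width: 1.003
```

Request:
play_rows --increments '[{"offset": [27,-27,0],"twist": 0,"grip": 1},{"offset": [54,-54,0],"twist": 0,"grip": 1},{"offset": [81,-81,0],"twist": 0,"grip": 1},{"offset": [108,-108,0],"twist": 0,"grip": 1},{"offset": [135,-135,0],"twist": 0,"grip": 1}]'

```text
time: 3.02
tool_pos: [0.5988, 0.0098, 0.4898]
tool_rot: [0.0, 0.997, 0.08, 0.0]
contact_force: [0.7, 0.4, 0.2]
gripper_width: 1.0
```

Request:
play_rows --increments '[{"offset": [25,-30,0],"twist": 0,"grip": 1},{"offset": [50,-60,0],"twist": 0,"grip": 1},{"offset": [75,-90,0],"twist": 0,"grip": 1},{"offset": [90,-110,30],"twist": 0,"grip": 1},{"offset": [90,-110,60],"twist": 0,"grip": 1}]'

```text
time: 3.43
tool_pos: [0.671, 0.1351, 0.4315]
tool_rot: [-0.001, 0.997, 0.082, 0.003]
contact_force: [-0.3, -1.6, -0.6]
gripper_width: 1.001
```

```bash
cat >> h.py <<'E'
POSE=np.array([.5541,-.0765,-1.4107])
def tcpC():
    s=manip.state(); a=POSE[2]; d=np.array(s['tool_pos'])[:2]-POSE[:2]; c,n=np.cos(a),np.sin(a)
    F=np.array(s['contact_force']); 
    return s['time'],(np.r_[c*d[0]+n*d[1],-n*d[0]+c*d[1],s['tool_pos'][2]]*1e3).round(1),np.r_[c*F[0]+n*F[1],-n*F[0]+c*F[1],F[2]].round(1)
E
python3 - <<'E'
from h import *
print(tcpC()); s=manip.state(); T=R.from_quat(np.r_[s['tool_rot'][1:],s['tool_rot'][0]]).as_matrix()
print(T.round(3).tolist())
o=[]
for c in ['scene','side','wrist']:
    im=manip.grab_frame(c)
    if c=='wrist':
        print(np.array(manip.get_calibration(c)['T']).round(3).tolist()); 
        o.append(cv2.resize(im,(400,300))); continue
    u=proj(np.array(s['tool_pos'])-[0,0,.1],c).astype(int)
    y0=max(u[1]-55,0);x0=max(u[0]-73,0); o.append(cv2.resize(im[y0:y0+110,x0:x0+146],(400,300),interpolation=cv2.INTER_CUBIC)); print(c,x0,y0)
cv2.imwrite('pics/g.png',np.vstack([np.hstack(o[:2]),np.hstack([o[2],o[2]*0])]))
E
```

```text
(3.4333, array([-190.2,  149.2,  431.5]), array([ 1.5, -0.6, -0.6]))
[[0.986, 0.164, 0.006], [0.164, -0.987, 0.002], [0.007, -0.001, -1.0]]
scene 170 123
side 204 117
[[0.161, -0.94, -0.302, 0.743], [-0.987, -0.153, -0.049, 0.143], [0.0, 0.306, -0.952, 0.395], [0.0, 0.0, 0.0, 1.0]]
```

View pics/g.png

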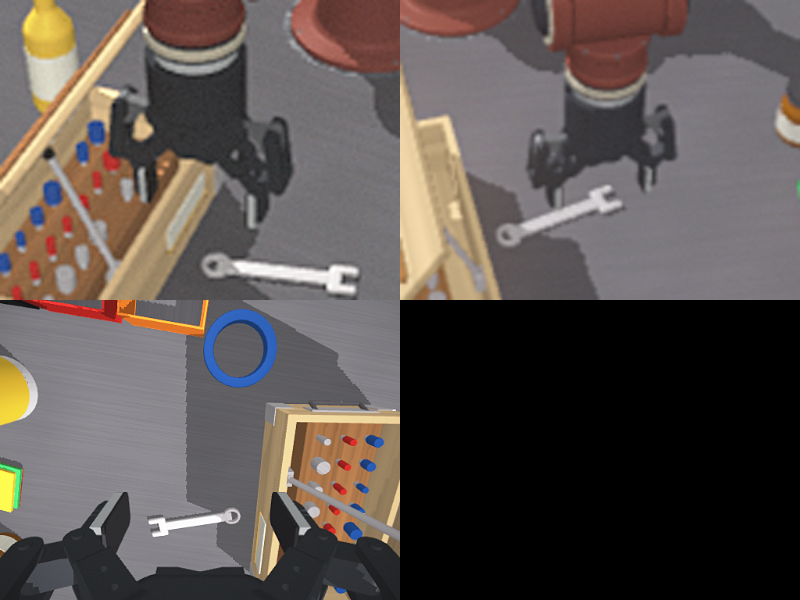

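Request:
play_rows --increments '[{"offset": [-8,20,30],"twist": 0,"grip": 1},{"offset": [-16,45,65],"twist": 0,"grip": 1},{"offset": [-16,65,100],"twist": 0,"grip": 1},{"offset": [-16,65,130],"twist": 0,"grip": 1},{"offset": [-16,65,140],"twist": 0,"grip": 1}]'

```text
time: 4.0
tool_pos: [0.6628, 0.0618, 0.2866]
tool_rot: [-0.0, 0.997, 0.078, -0.003]
contact_force: [-0.9, 0.7, -0.2]
gripper_width: 1.0
```

Run:
```python
from h import *
print(tcpC()); s=manip.state()
o=[]
for c in ['scene','side']:
    im=manip.grab_frame(c)
    u=proj(np.array(s['tool_pos'])-[0,0,.08],c).astype(int)
    y0=max(u[1]-50,0);x0=max(u[0]-50,0); o.append(cv2.resize(im[y0:y0+100,x0:x0+100],(400,400),interpolation=cv2.INTER_CUBIC)); print(c,x0,y0)
    for r in (manip.tip_of('lid_lip',c)[:1]+manip.tip_of('prop_foot',c)[:1]): print(r['p'],tw(r['xyz'],np.array(manip.get_calibration(c)['T'])).round(3))
    T=C2W
    for n,p in [('tcp',(-.125,.133,.29)),('y57 z160',(-.068,.133,.13)),('y75 z55',(-.05,.133,.235)),('lip130',lidp(.95,.198,.133))]: print(n,((proj(C2W(p,POSE),c)-[x0,y0])*4).astype(int))
cv2.imwrite('pics/g2.png',np.hstack(o))
```

```text
(4.0, array([-119.2,  129.4,  286.6]), array([-0.8, -0.8, -0.2]))
scene 170 156
0.61 [ 0.553 -0.049  0.261]
0.44 [ 0.64  -0.051  0.238]
tcp [198 103]
y57 z160 [133 271]
y75 z55 [ 90 145]
lip130 [ 56 105]
side 200 151
0.75 [ 0.551 -0.044  0.263]
0.53 [ 0.644 -0.042  0.235]
tcp [209 128]
y57 z160 [138 285]
y75 z55 [106 201]
lip130 [ 76 183]
```

View pics/g2.png

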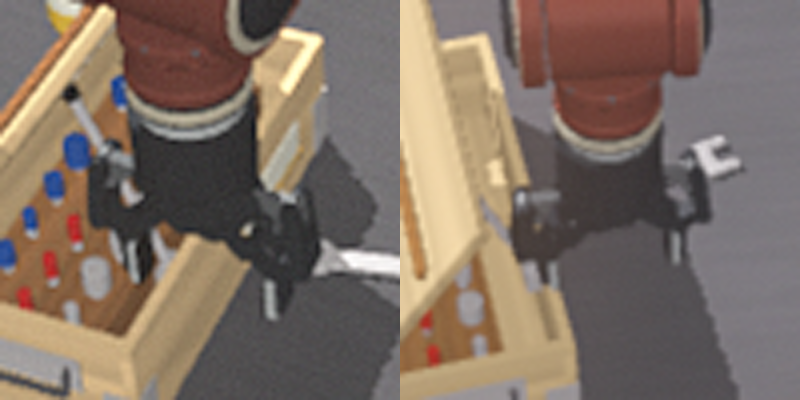

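Request:
play_rows --increments '[{"offset": [0,0,6],"twist": 0,"grip": 1},{"offset": [0,5,8],"twist": 0,"grip": 1},{"offset": [0,12,8],"twist": 0,"grip": 1},{"offset": [0,20,8],"twist": 0,"grip": 1},{"offset": [0,20,8],"twist": 0,"grip": 1}]'

```text
time: 4.72
tool_pos: [0.6674, 0.0427, 0.2818]
tool_rot: [0.0, 0.997, 0.079, 0.0]
contact_force: [0.4, -0.5, 1.4]
gripper_width: 1.001
```

```bash
cat > st.py <<'E'
from h import *
print(*tcpC()); s=manip.state(); print((R.from_quat(np.r_[s['tool_rot'][1:],s['tool_rot'][0]]).as_matrix()[:,1]).round(3))
E
python3 st.py
```

```text
4.7167 [-99.6 130.9 281.8] [0.5 0.3 1.4]
[ 0.158 -0.987  0.001]
```

Request:
play_rows --increments '[{"offset": [0,3,0],"twist": 0,"grip": 1},{"offset": [0,6,0],"twist": 0,"grip": 1},{"offset": [0,8,0],"twist": 0,"grip": 1},{"offset": [0,8,0],"twist": 0,"grip": 1}]'

```text
time: 5.05
tool_pos: [0.6685, 0.036, 0.2817]
tool_rot: [0.0, 0.997, 0.08, 0.0]
contact_force: [-0.2, -0.6, -0.6]
gripper_width: 1.002
```

```bash
python3 st.py
```

```text
5.05 [-92.8 130.9 281.7] [ 0.5 -0.3 -0.6]
[ 0.159 -0.987  0.   ]
```

Request:
play_rows --increments '[{"offset": [0,0,-2],"twist": 0,"grip": 1},{"offset": [0,0,-4],"twist": 0,"grip": 1},{"offset": [0,0,-5],"twist": 0,"grip": 1},{"offset": [0,0,-5],"twist": 0,"grip": 1}]'

```text
time: 5.38
tool_pos: [0.6686, 0.0366, 0.2874]
tool_rot: [0.0, 0.997, 0.08, 0.001]
contact_force: [0.1, -0.2, -0.2]
gripper_width: 0.997
```

Request:
play_rows --increments '[{"offset": [0,0,-1],"twist": 0,"grip": 1},{"offset": [0,0,-2],"twist": 0,"grip": 1},{"offset": [0,0,-3],"twist": 0,"grip": 1},{"offset": [0,0,-3],"twist": 0,"grip": 1}]'

```text
time: 5.72
tool_pos: [0.6685, 0.0365, 0.29]
tool_rot: [0.0, 0.997, 0.08, 0.0]
contact_force: [0.3, 0.4, -0.2]
gripper_width: 0.999
```

```bash
python3 st.py
```

```text
5.7167 [-93.3 130.9 290. ] [-0.3  0.4 -0.2]
[ 0.159 -0.987  0.   ]
```

Request:
play_rows --increments '[{"offset": [0,0,-1],"twist": 0,"grip": 1},{"offset": [0,0,-2],"twist": 0,"grip": 1},{"offset": [0,0,-3],"twist": 0,"grip": 1},{"offset": [0,0,-3],"twist": 0,"grip": 1}]'

```text
time: 6.05
tool_pos: [0.6685, 0.0364, 0.2931]
tool_rot: [0.0, 0.997, 0.08, 0.0]
contact_force: [-0.5, -0.1, 0.3]
gripper_width: 0.999
```

Request:
play_rows --increments '[{"offset": [0,0,-1],"twist": 0,"grip": 1},{"offset": [0,0,-2],"twist": 0,"grip": 1},{"offset": [0,0,-2],"twist": 0,"grip": 1}]'

```text
time: 6.3
tool_pos: [0.6685, 0.0364, 0.295]
tool_rot: [0.0, 0.997, 0.08, 0.0]
contact_force: [1.3, -0.7, 0.4]
gripper_width: 1.001
```

Request:
play_rows --increments '[{"offset": [0,0,-1],"twist": 0,"grip": 1},{"offset": [0,0,-2],"twist": 0,"grip": 1},{"offset": [0,0,-2],"twist": 0,"grip": 1}]'

```text
time: 6.55
tool_pos: [0.6685, 0.0364, 0.297]
tool_rot: [0.0, 0.997, 0.08, 0.0]
contact_force: [-0.7, -0.1, 0.9]
gripper_width: 0.999
```

```bash
cat > look.py <<'E'
from h import *
import sys
print(*tcpC()); s=manip.state(); o=[]
for c,S in [('side',int(sys.argv[2])),('scene',int(sys.argv[2]))]:
    im=manip.grab_frame(c)
    u=proj(np.array(s['tool_pos'])-[0,0,.06],c).astype(int)
    h=200//S
    y0=max(u[1]-h,0);x0=max(u[0]-h-h//4,0); o.append(cv2.resize(im[y0:y0+2*h,x0:x0+2*h],(400,400),interpolation=cv2.INTER_CUBIC)); print(c,x0,y0)
    for q in ['lid_lip','prop_foot']:
        for r in manip.tip_of(q,c)[:1]:
            w=tw(r['xyz'],np.array(manip.get_calibration(c)['T'])); d=w[:2]-POSE[:2]; a=POSE[2]
            print(q,round(r['p'],2),(np.array([np.cos(a)*d[0]+np.sin(a)*d[1],-np.sin(a)*d[0]+np.cos(a)*d[1],w[2]])*1e3).round())
cv2.imwrite(f'pics/{sys.argv[1]}.png',np.hstack(o))
E
python3 look.py g3 5
```

```text
6.55 [-93.3 130.9 297. ] [-0.  -0.7  0.9]
side 191 157
lid_lip 0.84 [-35.   1. 263.]
scene 159 155
prop_foot 0.54 [-13.  92. 238.]
```

View pics/g3.png

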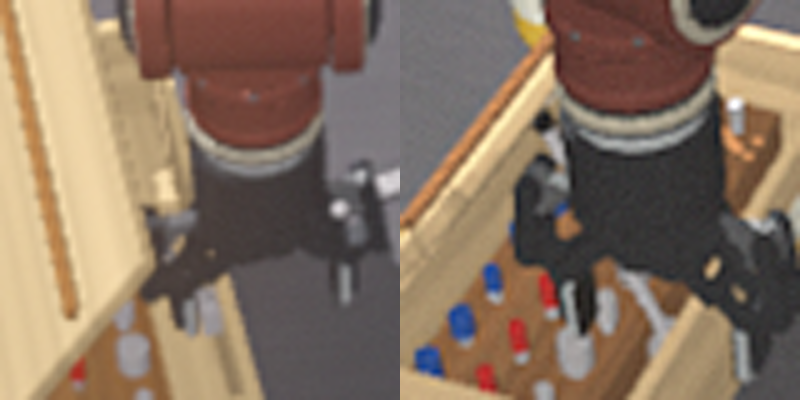

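Request:
play_rows --increments '[{"offset": [0,0,-1],"twist": 0,"grip": 1},{"offset": [0,0,-2],"twist": 0,"grip": 1},{"offset": [0,0,-2],"twist": 0,"grip": 1}]'

```text
time: 7.1
tool_pos: [0.6685, 0.0364, 0.2991]
tool_rot: [0.0, 0.997, 0.08, 0.0]
contact_force: [0.4, 0.6, -0.3]
gripper_width: 1.0
```

Request:
play_rows --increments '[{"offset": [0,0,-1],"twist": 0,"grip": 1},{"offset": [0,0,-2],"twist": 0,"grip": 1},{"offset": [0,0,-2],"twist": 0,"grip": 1}]'

```text
time: 7.35
tool_pos: [0.6685, 0.0364, 0.3011]
tool_rot: [0.0, 0.997, 0.08, 0.0]
contact_force: [0.8, 0.1, -0.6]
gripper_width: 1.0
```

Request:
play_rows --increments '[{"offset": [0,0,-1],"twist": 0,"grip": 1},{"offset": [0,0,-2],"twist": 0,"grip": 1},{"offset": [0,0,-2],"twist": 0,"grip": 1}]'

```text
time: 7.6
tool_pos: [0.6685, 0.0364, 0.303]
tool_rot: [0.0, 0.997, 0.08, 0.0]
contact_force: [-0.6, -0.2, 0.4]
gripper_width: 1.006
```

Request:
play_rows --increments '[{"offset": [0,0,-1],"twist": 0,"grip": 1},{"offset": [0,0,-2],"twist": 0,"grip": 1},{"offset": [0,0,-3],"twist": 0,"grip": 1},{"offset": [0,0,-3],"twist": 0,"grip": 1}]'

```text
time: 7.93
tool_pos: [0.6685, 0.0364, 0.3061]
tool_rot: [0.0, 0.997, 0.08, 0.0]
contact_force: [0.1, 0.1, 0.6]
gripper_width: 0.998
```

Request:
play_rows --increments '[{"offset": [0,0,-1],"twist": 0,"grip": 1},{"offset": [0,0,-2],"twist": 0,"grip": 1},{"offset": [0,0,-3],"twist": 0,"grip": 1},{"offset": [0,0,-3],"twist": 0,"grip": 1}]'

```text
time: 8.27
tool_pos: [0.6685, 0.0364, 0.3091]
tool_rot: [0.0, 0.997, 0.08, 0.0]
contact_force: [-0.7, -0.7, 0.2]
gripper_width: 1.001
```

```bash
python3 look.py g4 5
```

```text
8.2667 [-93.2 131.  309.1] [ 0.6 -0.8  0.2]
side 191 154
lid_lip 0.79 [-33.   1. 260.]
scene 158 151
prop_foot 0.55 [-13.  90. 239.]
```

View pics/g4.png

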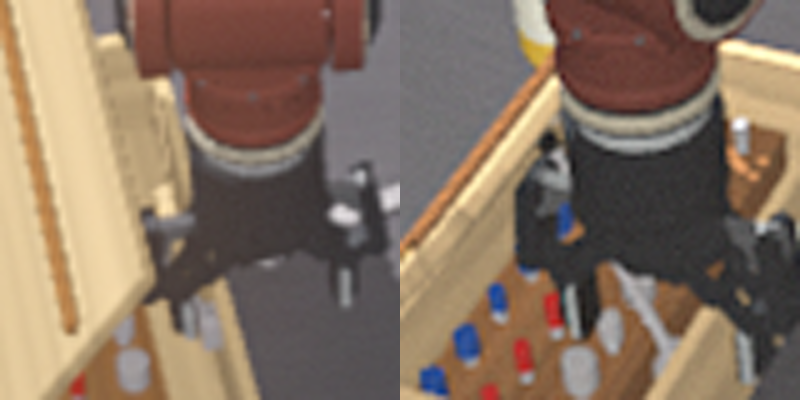

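Request:
play_rows --increments '[{"offset": [0,2,0],"twist": 0,"grip": 1},{"offset": [0,4,0],"twist": 0,"grip": 1},{"offset": [0,5,0],"twist": 0,"grip": 1},{"offset": [0,5,0],"twist": 0,"grip": 1}]'

```text
time: 8.9
tool_pos: [0.6693, 0.0311, 0.3087]
tool_rot: [0.0, 0.997, 0.08, -0.0]
contact_force: [0.0, -0.4, 0.4]
gripper_width: 1.0
```

Request:
play_rows --increments '[{"offset": [0,2,0],"twist": 0,"grip": 1},{"offset": [0,4,0],"twist": 0,"grip": 1},{"offset": [0,5,0],"twist": 0,"grip": 1},{"offset": [0,5,0],"twist": 0,"grip": 1}]'

```text
time: 9.23
tool_pos: [0.67, 0.0264, 0.3086]
tool_rot: [-0.0, 0.997, 0.08, -0.0]
contact_force: [0.4, 0.7, -0.9]
gripper_width: 0.997
```

```bash
python3 look.py g5 5
```

```text
9.2333 [-83.1 130.8 308.6] [-0.7  0.5 -0.9]
side 187 155
lid_lip 0.93 [-32.   4. 265.]
scene 155 150
```

View pics/g5.png

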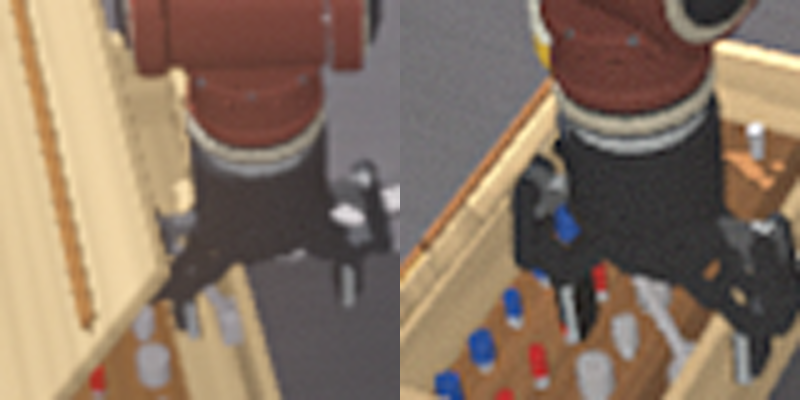

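Request:
play_rows --increments '[{"offset": [0,0,-1],"twist": 0,"grip": 1},{"offset": [0,0,-2],"twist": 0,"grip": 1},{"offset": [0,0,-3],"twist": 0,"grip": 1},{"offset": [0,0,-4],"twist": 0,"grip": 1},{"offset": [0,0,-4],"twist": 0,"grip": 1}]'

```text
time: 9.95
tool_pos: [0.6701, 0.0266, 0.3131]
tool_rot: [0.0, 0.997, 0.08, 0.0]
contact_force: [-0.6, 1.3, -0.3]
gripper_width: 1.008
```

```bash
python3 st.py
```

```text
9.95 [-83.3 130.9 313.1] [-1.4 -0.4 -0.3]
[ 0.159 -0.987  0.   ]
```

Request:
play_rows --increments '[{"offset": [0,0,-1],"twist": 0,"grip": 1},{"offset": [0,0,-2],"twist": 0,"grip": 1},{"offset": [0,0,-3],"twist": 0,"grip": 1},{"offset": [0,0,-4],"twist": 0,"grip": 1},{"offset": [0,0,-4],"twist": 0,"grip": 1}]'

```text
time: 10.37
tool_pos: [0.6701, 0.0266, 0.3171]
tool_rot: [0.0, 0.997, 0.08, 0.0]
contact_force: [0.6, 1.6, -0.6]
gripper_width: 1.004
```

```bash
python3 look.py g6 5
```

```text
10.3667 [-83.2 130.9 317.1] [-1.5  0.9 -0.6]
side 187 153
lid_lip 0.64 [-26.   3. 268.]
scene 154 148
lid_lip 0.65 [-134.  251.    1.]
```

Request:
play_rows --increments '[{"offset": [-8,0,1],"twist": 0,"grip": 1},{"offset": [-16,0,2],"twist": 0,"grip": 1},{"offset": [-24,0,2],"twist": 0,"grip": 1},{"offset": [-30,0,2],"twist": 0,"grip": 1},{"offset": [-36,0,2],"twist": 0,"grip": 1}]'

```text
time: 11.08
tool_pos: [0.6335, 0.0207, 0.3146]
tool_rot: [-0.0, 0.997, 0.08, -0.0]
contact_force: [0.8, 0.5, -1.2]
gripper_width: 1.003
```

```bash
python3 st.py
```

```text
11.0833 [-83.3  93.9 314.6] [-0.4  0.8 -1.2]
[ 0.159 -0.987 -0.   ]
```

Request:
play_rows --increments '[{"offset": [-8,0,0],"twist": 0,"grip": 1},{"offset": [-16,0,0],"twist": 0,"grip": 1},{"offset": [-24,0,0],"twist": 0,"grip": 1},{"offset": [-32,0,0],"twist": 0,"grip": 1},{"offset": [-40,0,0],"twist": 0,"grip": 1}]'

```text
time: 11.5
tool_pos: [0.5941, 0.0144, 0.3148]
tool_rot: [0.0, 0.997, 0.08, 0.0]
contact_force: [0.4, 0.3, -0.3]
gripper_width: 1.003
```

```bash
python3 look.py g7 5
```

```text
11.5 [-83.3  54.  314.8] [-0.3  0.4 -0.3]
side 181 134
lid_lip 0.7 [-25.  -2. 267.]
prop_foot 0.31 [-25.   3. 265.]
scene 167 129
lid_lip 0.69 [-21.   0. 267.]
```

View pics/g7.png

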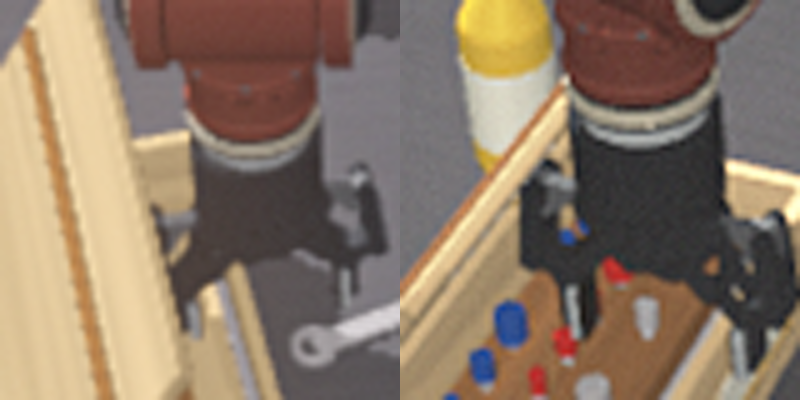

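Request:
play_rows --increments '[{"offset": [0,-4,0],"twist": 0,"grip": 1},{"offset": [0,-8,0],"twist": 0,"grip": 1},{"offset": [0,-12,0],"twist": 0,"grip": 1},{"offset": [0,-16,0],"twist": 0,"grip": 1},{"offset": [0,-18,0],"twist": 0,"grip": 1}]'

```text
time: 12.22
tool_pos: [0.5921, 0.033, 0.3146]
tool_rot: [-0.0, 0.997, 0.08, -0.0]
contact_force: [-0.5, 0.2, -1.3]
gripper_width: 1.002
```

```bash
python3 look.py g8 5
```

```text
12.2167 [-102.    54.9  314.6] [-0.3 -0.4 -1.3]
side 187 133
lid_lip 0.93 [-37.  -1. 257.]
scene 174 131
lid_lip 0.55 [-34.   4. 260.]
prop_foot 0.52 [-66. -78.  91.]
```

Request:
play_rows --increments '[{"offset": [0,-4,0],"twist": 0,"grip": 1},{"offset": [0,-8,0],"twist": 0,"grip": 1},{"offset": [0,-12,0],"twist": 0,"grip": 1},{"offset": [0,-12,0],"twist": 0,"grip": 1}]'

```text
time: 12.85
tool_pos: [0.5901, 0.045, 0.3149]
tool_rot: [-0.0, 0.997, 0.08, 0.0]
contact_force: [-1.4, 2.2, 1.2]
gripper_width: 1.0
```

```bash
python3 look.py g9 5
```

```text
12.85 [-114.2   54.9  314.9] [-2.4 -1.1  1.2]
side 191 132
lid_lip 0.96 [-51.   1. 246.]
scene 179 132
lid_lip 0.76 [-46.   3. 248.]
prop_foot 0.59 [-67. -77.  91.]
```

View pics/g9.png

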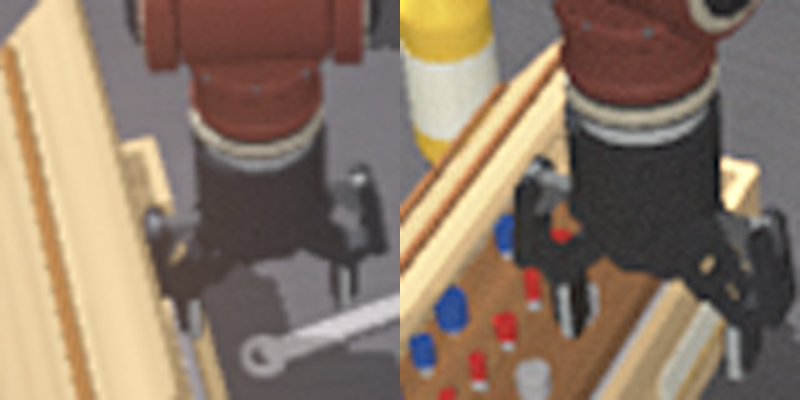

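Request:
play_rows --increments '[{"offset": [0,0,-4],"twist": 0,"grip": 1},{"offset": [0,0,-8],"twist": 0,"grip": 1},{"offset": [0,0,-12],"twist": 0,"grip": 1},{"offset": [0,0,-16],"twist": 0,"grip": 1},{"offset": [0,0,-20],"twist": 0,"grip": 1}]'

```text
time: 13.57
tool_pos: [0.5902, 0.0439, 0.3352]
tool_rot: [0.0, 0.997, 0.08, 0.0]
contact_force: [1.2, 0.5, -1.0]
gripper_width: 1.001
```

```bash
cat > m.py <<'E'
from h import *
print(*tcpC()); L=[]
for c in ['side','scene']:
    manip.grab_frame(c)
    for r in manip.tip_of('lid_lip',c)[:1]:
        w=tw(r['xyz'],np.array(manip.get_calibration(c)['T'])); d=w[:2]-POSE[:2]; a=POSE[2]
        x=np.cos(a)*d[0]+np.sin(a)*d[1]; print(c,round(r['p'],2),round(x*1e3),round(w[2]*1e3),'th',round(float(np.arctan2(w[2]-.1,.085-x)),3))
E
python3 m.py
```

```text
13.5667 [-113.1   54.9  335.2] [-0.3  1.3 -1. ]
side 0.69 -46 250 th 0.855
scene 0.87 -39 251 th 0.883
```

Request:
play_rows --increments '[{"offset": [0,0,-4],"twist": 0,"grip": 1},{"offset": [0,0,-8],"twist": 0,"grip": 1},{"offset": [0,0,-12],"twist": 0,"grip": 1},{"offset": [0,0,-16],"twist": 0,"grip": 1},{"offset": [0,0,-20],"twist": 0,"grip": 1}]'

```text
time: 14.18
tool_pos: [0.5902, 0.0441, 0.3551]
tool_rot: [-0.0, 0.997, 0.08, 0.0]
contact_force: [-1.2, 1.0, 0.3]
gripper_width: 1.004
```

```bash
python3 m.py
```

```text
14.1833 [-113.3   54.9  355.1] [-1.2 -1.   0.3]
side 0.87 -46 252 th 0.859
scene 0.77 -39 254 th 0.894
```

Request:
play_rows --increments '[{"offset": [0,0,-4],"twist": 0,"grip": 1},{"offset": [0,0,-8],"twist": 0,"grip": 1},{"offset": [0,0,-12],"twist": 0,"grip": 1},{"offset": [0,0,-16],"twist": 0,"grip": 1},{"offset": [0,0,-20],"twist": 0,"grip": 1}]'

```text
time: 14.8
tool_pos: [0.5902, 0.0441, 0.3751]
tool_rot: [-0.0, 0.997, 0.08, -0.0]
contact_force: [-0.6, 1.0, -0.9]
gripper_width: 0.998
```

```bash
python3 m.py
```

```text
14.8 [-113.3   54.9  375.1] [-1.1 -0.4 -0.9]
side 0.86 -62 234 th 0.742
scene 0.61 -54 238 th 0.78
```

Request:
play_rows --increments '[{"offset": [0,-5,6],"twist": 0,"grip": 1},{"offset": [0,-10,13],"twist": 0,"grip": 1},{"offset": [0,-15,20],"twist": 0,"grip": 1},{"offset": [0,-20,27],"twist": 0,"grip": 1},{"offset": [0,-24,34],"twist": 0,"grip": 1}]'

```text
time: 15.42
tool_pos: [0.5865, 0.0696, 0.3405]
tool_rot: [-0.002, 0.997, 0.08, 0.001]
contact_force: [0.6, 8.8, 2.8]
gripper_width: 1.002
```

```bash
python3 m.py
```

```text
15.4167 [-139.1   55.2  340.5] [-8.6  2.   2.8]
side 0.77 -83 202 th 0.546
scene 0.95 -82 202 th 0.547
```

Request:
play_rows --increments '[{"offset": [0,0,0],"twist": 0,"grip": 1},{"offset": [0,0,0],"twist": 0,"grip": 1},{"offset": [0,0,0],"twist": 0,"grip": 1}]'

```text
time: 15.87
tool_pos: [0.5865, 0.0695, 0.3407]
tool_rot: [-0.002, 0.997, 0.081, 0.001]
contact_force: [1.2, 7.3, 2.8]
gripper_width: 0.998
```

```bash
python3 m.py
```

```text
15.8667 [-138.9   55.3  340.7] [-7.   2.3  2.8]
side 0.92 -90 203 th 0.535
scene 0.89 -81 197 th 0.529
```

Request:
play_rows --increments '[{"offset": [0,-5,5],"twist": 0,"grip": 1},{"offset": [0,-9,11],"twist": 0,"grip": 1},{"offset": [0,-13,18],"twist": 0,"grip": 1},{"offset": [0,-16,25],"twist": 0,"grip": 1},{"offset": [0,-17,28],"twist": 0,"grip": 1}]'

```text
time: 16.48
tool_pos: [0.5831, 0.0853, 0.3102]
tool_rot: [-0.001, 0.997, 0.08, -0.001]
contact_force: [1.1, 4.2, -0.8]
gripper_width: 0.997
```

```bash
python3 m.py
```

```text
16.4833 [-155.1   54.4  310.2] [-4.   1.8 -0.8]
side 0.62 -103 170 th 0.357
scene 0.88 -102 168 th 0.348
```

Request:
play_rows --increments '[{"offset": [0,-2.5,6],"twist": 0,"grip": 1},{"offset": [0,-4.5,12],"twist": 0,"grip": 1},{"offset": [0,-6,18],"twist": 0,"grip": 1},{"offset": [0,-7.2,24],"twist": 0,"grip": 1},{"offset": [0,-8,28],"twist": 0,"grip": 1}]'

```text
time: 17.1
tool_pos: [0.5825, 0.0929, 0.2839]
tool_rot: [-0.0, 0.997, 0.08, 0.0]
contact_force: [2.0, 4.5, -1.3]
gripper_width: 1.0
```

```bash
python3 m.py
```

```text
17.1 [-162.7   55.   283.9] [-4.1  2.7 -1.3]
side 0.63 -111 141 th 0.204
scene 0.92 -105 142 th 0.216
```

Request:
play_rows --increments '[{"offset": [0,-0.8,4],"twist": 0,"grip": 1},{"offset": [0,-1.5,8],"twist": 0,"grip": 1},{"offset": [0,-2.0,12],"twist": 0,"grip": 1},{"offset": [0,-2.3,16],"twist": 0,"grip": 1},{"offset": [0,-2.5,20],"twist": 0,"grip": 1}]'

```text
time: 17.72
tool_pos: [0.5819, 0.0956, 0.2641]
tool_rot: [-0.001, 0.997, 0.08, 0.0]
contact_force: [0.3, 8.7, -1.0]
gripper_width: 1.004
```

```bash
python3 m.py
```

```text
17.7167 [-165.5   54.9  264.1] [-8.5  1.6 -1. ]
side 0.65 -493 -2 th -0.174
scene 0.61 -109 120 th 0.104
```

Request:
play_rows --increments '[{"offset": [0,-0.2,3],"twist": 0,"grip": 1},{"offset": [0,-0.4,6],"twist": 0,"grip": 1},{"offset": [0,-0.5,9],"twist": 0,"grip": 1},{"offset": [0,-0.6,12],"twist": 0,"grip": 1},{"offset": [0,-0.6,14],"twist": 0,"grip": 1}]'

```text
time: 18.33
tool_pos: [0.5817, 0.0966, 0.25]
tool_rot: [-0.002, 0.997, 0.08, 0.0]
contact_force: [0.2, 10.3, -2.1]
gripper_width: 1.003
```

```bash
python3 m.py
```

```text
18.3333 [-166.5   54.9  250. ] [-10.1   1.9  -2.1]
side 0.98 -116 108 th 0.04
scene 0.83 -110 108 th 0.041
```

Holding by friction; ease down the last 8 mm and slightly past, so the finger slips once the lid is seated.

Request:
play_rows --increments '[{"offset": [0,-0.1,2],"twist": 0,"grip": 1},{"offset": [0,-0.1,4],"twist": 0,"grip": 1},{"offset": [0,-0.1,6],"twist": 0,"grip": 1},{"offset": [0,-0.1,8],"twist": 0,"grip": 1},{"offset": [0,-0.1,10],"twist": 0,"grip": 1}]'

```text
time: 18.95
tool_pos: [0.5823, 0.097, 0.2424]
tool_rot: [-0.001, 0.997, 0.08, 0.001]
contact_force: [-3.5, 10.8, 9.7]
gripper_width: 0.999
```

```bash
python3 m.py
```

```text
18.95 [-166.8   55.5  242.4] [-11.2  -1.7   9.7]
side 0.86 -114 103 th 0.013
scene 0.59 -108 100 th -0.001
```

Request:
play_rows --increments '[{"offset": [0,-2,0],"twist": 0,"grip": 1},{"offset": [0,-8,0],"twist": 0,"grip": 1},{"offset": [0,-25,0],"twist": 0,"grip": 1},{"offset": [0,-50,0],"twist": 0,"grip": 1},{"offset": [0,-60,-30],"twist": 0,"grip": 1}]'

```text
time: 19.57
tool_pos: [0.5693, 0.1556, 0.2638]
tool_rot: [0.001, 0.997, 0.08, -0.007]
contact_force: [-1.4, 0.2, -0.9]
gripper_width: 1.006
```

```bash
python3 m.py
python3 - <<'E'
from h import *
cs=[manip.grab_frame(c) for c in('side','scene')]
for c in('side','scene'):
    T=np.array(manip.get_calibration(c)['T'])
    for q in ['glue','tape','spanner','can','jar','swatches']:
        print(c,q,[(round(d['p'],2),tw(d['xyz'],T).round(3).tolist()) for d in manip.tip_of(q,c)[:1]])
cv2.imwrite('pics/end.png',np.hstack([cv2.resize(i[80:330,100:350],(400,400)) for i in cs]))
E
```

```text
19.5667 [-226.7   52.   263.8] [-0.4 -1.3 -0.9]
side 0.81 -113 101 th 0.004
scene 0.97 -111 98 th -0.012
side glue [(0.81, [0.345, -0.274, -0.0])]
side tape [(0.66, [0.778, 0.095, -0.001])]
side spanner [(0.75, [0.48, 0.112, 0.0])]
side can [(0.69, [0.666, 0.44, -0.0])]
side jar [(0.81, [0.354, 0.468, -0.001])]
side swatches [(0.88, [0.497, 0.474, -0.001])]
scene glue [(0.65, [0.346, -0.281, -0.005])]
scene tape [(0.89, [0.781, 0.096, 0.003])]
scene spanner [(0.67, [0.48, 0.111, -0.0])]
scene can [(0.92, [0.669, 0.445, 0.002])]
scene jar [(0.93, [0.358, 0.461, 0.001])]
scene swatches [(0.78, [0.497, 0.467, 0.004])]
```

View pics/end.png

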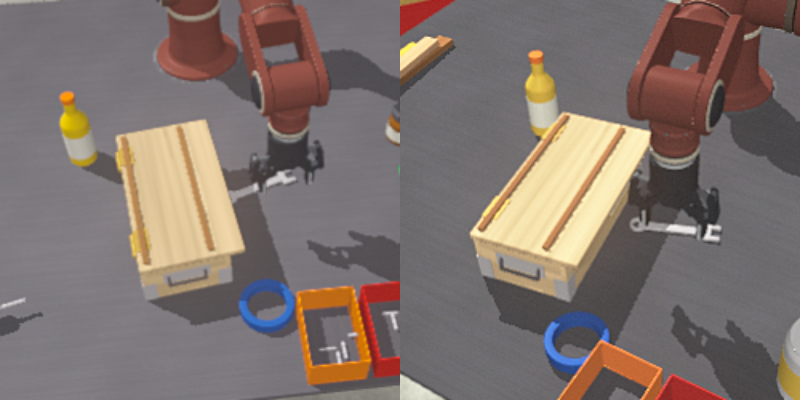

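The lid lies flat on the rim, the gripper stands clear of it, and the bystanders are in place.

```bash
python3 -c "
from h import *
print(*tcpC()); print(manip.job_done())"
```

```text
20.4667 [-225.5   54.9  270.7] [0.7 0.5 0.3]
the job is handed in; nothing more can be done
None
```

The lid is shut, the prop lies down inside the front wall, and the job was handed in at 20.5 s of the 48 s allowed.

**What I did:**
- I took the lid's weight on the outer knuckle of the open finger, then swept towards -y to fold the prop.
- I moved the lip down onto the back of the finger at about 0.75 rad and held it still there at about 0.54 rad.
- I lowered the lip along its arc by pressure and friction until the lid was seated, then backed off.

**Last checks:**
- **Lid:** the two cameras put it at +0.004 and -0.012 rad, which is shut within their error.
- **Prop:** its foot was seen lying near y = -77 mm, z = 91 mm before the lid closed. It can't be seen now the lid is shut.
- **Bystanders:** all were within about 5 mm of where they started.
- **Robot:** it stands clear, with no contact force beyond sensor noise.

**What was not clean:**
- **Lid raised:** while I took its weight, the lid rose slightly, to about 1.0 rad. The limit is 1.10.
- **Force readings:** the force sensor was noisy by about 1 N, so the first light contact was hard to detect. The last call before backing off read about 15 N in total on the seated lid, against the 20 N limit.

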